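# Jack the sagging instrument deck up to its stop and hold it

## Robot

A 6-joint arm with a two-finger parallel gripper is mounted at the origin on a cart in front of the work surface, level with it; the furniture and walls round the work are solid. World frame = base frame: x ahead of the robot, y to its left, z up, the work surface at z = 0. Lengths are in m, angles in rad, forces in N, time in s.
With the tool pointing down it reaches from about 0.3 to 0.875 m from the base axis. Payload 6.4 kg.
Tool frame: the origin (TCP) lies at the very end of the fingers, on their centre line; the grasp point (between the pads) lies 19 mm behind it; z points along the fingers, y is the line along which they close (so a half turn about z gives the same grasp; the last joint's range is limited). The gripper opens to 85 mm and grips with 20 to 120 N. Pads are 22 mm wide; open, the fingers measure 114 mm over their backs; the gripper's body (76 mm by 85 mm) begins 54 mm behind the grasp point. The pads swing forward as they close: fully open they stand 13 mm farther back than shut.
Start: joints at [1.112, 0.181, 1.607, -0, 1.354, -0.206], TCP at [0.144, 0.557, 0.231] pointing down, gripper open.
Joint ranges: [-2.99, 2.99], [-0.89, 2.07], [0.3, 2.58], [-1.14, 4.28], [0, 2.63], [-3.12, 3.12]. Speed limits (rad/s): [2.57, 2.57, 3.01, 3.14, 3.14, 3.14].

## Interface

Orientations are given as a rotation vector (axis times angle).
In Python, from rig import sense, get_image, hand_in gives the robot as it stands.
- The arm moves only by the shell command python3 -m pendant 'ROWS'. ROWS is JSON, a list of rows, each an object with "fingers": the finger opening in mm, from 0 to 85.4; "offset": the shift along the world's x, y, z in mm, a list of three; "turn": the turn, a rotation vector about the world's x, y, z in rad, a list of three. In form: [{"fingers": fingers, "offset": [x, y, z], "turn": [rx, ry, rz]}, ...]. A call has exactly 10 rows; each row is the pose to reach, as a shift and turn from the pose commanded when the call began; what a row does not reach only later rows make up. A row lasts 1/12 s, in which the tool goes at most 41.7 mm and 7.16 degrees, less where a joint would pass 70% of its speed; a pose out of reach is approached as far as the arm can. A call with a gripper value outside its range is refused whole. The fingers move at their own pace and stop on an object; the grip force is fixed at half the most. Time passes only in rows, so rows that repeat a pose let the fingers close, or fill a call up. It gives the time, the measured TCP pose, the force, the opening and the grip force at its end, in the units of the state.
- sense(): the state, without advancing time (a new reading comes with each control period).
- get_image(name): name is "scene" or "top" or "wrist"; returns a dict with "pixels" (400x640x3 uint8, red, green, blue), "z_map" (400x640 float32, m along the optical axis (not along the pixel's ray), 0 where there is no reading), "mtx" (3x3 intrinsics, pixels), "D" ([k1, k2, p1, p2, k3] as OpenCV has them; the pictures are not rectified), "world_to_cam" (4x4, takes a point from world to camera coordinates). Camera axes: x right, y up, looking along -z (the intrinsics and any distortion apply to the point x, -y, -z); pixel columns grow to the right and rows downward; lengths in m; the calibration is good to about 2 mm. A picture is of the moment at which its call begins.
- hand_in(): hands the job in; it is judged then, once.
The state is a dict: "time_s": time; "q": joint angles; "qd": joint speeds; "joint_efforts": joint torques, N m; "tcp_pos": TCP position; "eef_rot": TCP orientation; "ft_force": force on the tool from outside, world axes, zero at the start; "torque": the same for the moment, N m; "opening": finger opening in m; "grip_force": force on a finger pad.
Only numpy, scipy, OpenCV 4.12 (cv2) and the standard library are available. Lean on these libraries where they do the work, as an engineer would, in place of code of your own. Each camera call takes 0.05 s, during which the arm holds its last target. There are 200 camera calls.

## Task

The free end of the hinged deck that carries the small centrifuge has sagged. Take the yellow lever jack, stand it on the worktop with its saddle centred under the red lift tongue and push it in until you feel its nose meet the steel stop bar; then let go of it, press the jack's handle down until the deck comes up firmly against its upper stop, and finish while still holding the handle down so that the jack alone carries the deck. Do not touch the deck or the centrifuge, and leave the other things on the worktop where they are.

Things in the scene. Friction and masses are not known exactly. Their poses are not given: they have to be found in the camera images.
- jack_grip (a point): Centre of the grip of the loose lever jack: its yellow tank block, 76 mm long (jack x), 40 mm wide (y), top 56 mm above the jack's underside; this point is 32 mm above the underside. Axes: +x to the nose (saddle end), -x to the handle, z up. Jack 0.9 kg; base 9 mm thick, from the nose 120 mm ahead of this point to the tail 165 mm behind it; 64 mm wide, 44 mm at the tail
- jack_nose (a point): Middle of the jack's front edge, 5 mm above its underside, 120 mm ahead (+x) of jack_grip; this edge must meet the stop bar. Axes as the jack's
- saddle (a point): Top centre of the jack's steel saddle (disc 34 mm across), 85 mm ahead (+x) of jack_grip; 56 mm above the worktop when down, rises up to 36 mm with the handle's stroke (84 mm per rad of jack_handle)
- handle_pad (a point): Top centre of the handle's black end pad (46 x 40 mm, red patch), to be pressed down; at rest 92 mm above the worktop, 140 mm behind (-x of) jack_grip, sloping up to its end by 0.35 rad. Swings about a pivot 48 mm behind jack_grip, 50 mm high. The deck meets its stop after the pad has sunk 36 mm, the stroke ends at 48 mm. Needs 2 N free, 6 to 12 N under the deck, more at the stop
- jack_handle (a joint): Jack handle angle: 0 up (rest), grows as it is pressed down, at most 0.43 rad
- lift_pad (a point): Lift point: centre of the underside of the red tongue (56 mm wide, 10 mm thick, 50 mm long) at the deck's free end; a white cross on top marks it. 64 mm above the worktop while sagging, 86 mm when up. Axes are the deck's: +x from the tongue to the hinge 280 mm away. The deck is 176 mm wide; the dome centrifuge on it begins 80 mm beyond (+x of) this point, its top about 230 mm high
- stop_face (a point): Middle of the front face of the steel stop bar (90 mm wide, 24 mm high), fixed under the deck 35 mm beyond (+x of) the lift point; this point is 5 mm above the worktop. Axes: +x is the direction in which the jack is pushed in (tongue to hinge), z up. With the jack in line and its nose on this face, the saddle is straight below the lift point
- deck (a joint): Deck angle: -0.08 rad sagging on its rests (start), 0 level against its upper stop
- stop_bar: The stop bar itself; origin at the worktop, below stop_face, same axes
- jack: The lever jack, loose, 285 mm long; origin on its underside, 20 mm ahead (+x) of jack_grip; axes as jack_grip
- calculator: Bystander: grey pocket calculator 118 x 72 x 12 mm
- tape_roll: Bystander: roll of masking tape 84 mm across, 19 mm high

How it is judged:
By the outcome, as a careful person would: the job done as asked, in the order asked, and still so for the second after the job is handed in, while the arm keeps its last pose, push and grip.
It also fails if it takes over 58 s, if anything falls off the work surface, if the arm or the gripper's body presses on something with over 40 N, if the wrist force passes 120 N, or if a joint passes its speed limit or range.

## Working session

There is one attempt and no reset: what is moved stays moved. The work goes in short steps, Python scripts to look and compute and a shell command to move; the robot and the scene stay as the last step left them, time stands still between calls to the robot, and variables do not carry over. Pictures are saved under pics/ and viewed, at most 10 in all, crops included, and the job is handed in when it is done.

```bash
ls; mkdir -p pics
cat > h.py <<'E'
import numpy as np, cv2
from rig import sense, get_image, hand_in
def pt(im,u,v,z=None):
    "world points for pixels; z=None uses depth, else intersects plane z"
    M=np.linalg.inv(im["world_to_cam"]); u=np.atleast_1d(u).astype(float); v=np.atleast_1d(v).astype(float)
    n=cv2.undistortPoints(np.stack([u,v],-1)[:,None],im["mtx"],np.array(im["D"],float))[:,0]
    r=np.stack([n[:,0],-n[:,1],-np.ones(len(n))],-1)
    R,t=M[:3,:3],M[:3,3]; w=r@R.T
    d=im["z_map"][v.astype(int),u.astype(int)] if z is None else (z-t[2])/w[:,2]
    return t+w*np.reshape(d,(-1,1))
def save(im,name,crop=None,s=1):
    p=im["pixels"][:,:,::-1]
    if crop: p=p[crop[1]:crop[3],crop[0]:crop[2]]
    cv2.imwrite("pics/"+name,cv2.resize(p,None,fx=s,fy=s))
E
python3 - <<'E'
from h import *
import pickle
a=get_image("top");b=get_image("scene");save(a,"top0.png");save(b,"scene0.png")
pickle.dump((a,b),open("im0.pkl","wb"))
s=sense();print(s)
E
```

```text
pics
{'time_s': 0.1, 'q': array([ 1.11170239e+00,  1.81506142e-01,  1.60788293e+00,  4.25645172e-05,
        1.35378911e+00, -2.06284273e-01]), 'qd': array([ 2.13033969e-06, -3.88325855e-03, -2.61493555e-03, -1.40221247e-03,
        2.39825993e-03, -1.21024203e-03]), 'joint_efforts': array([-4.69025381e-04, -4.45882094e+01, -3.52236307e+01, -3.87014243e-04,
        4.19065953e-03, -2.67651996e-05]), 'tcp_pos': array([0.14356559, 0.55629249, 0.23046421]), 'eef_rot': array([-3.95999801e-01, -3.11597226e+00,  2.33225121e-03]), 'ft_force': array([-0.35145872, -0.21343326,  1.01564131]), 'torque': array([-0.01602347, -0.02729162, -0.01098577]), 'grip_force': 0.0, 'opening': 0.08566935812616266}
```

View pics/top0.png

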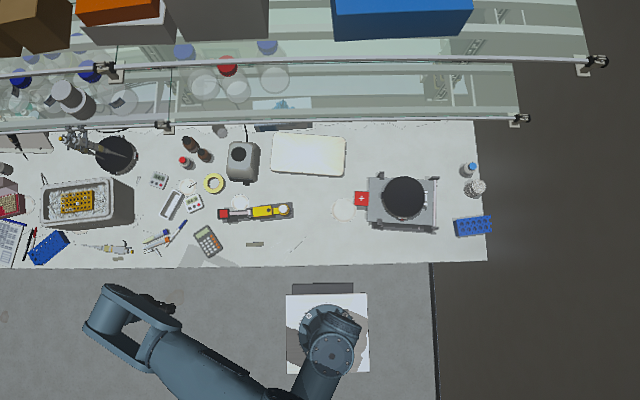

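View pics/scene0.png

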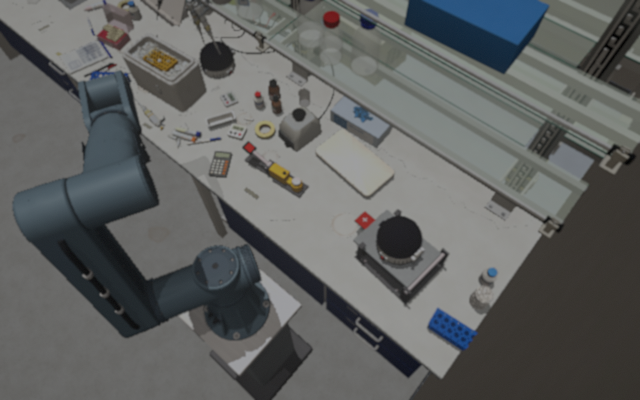

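The top picture shows the jack lying along image x: red handle patch at (223,213), yellow tank at about (262,212), saddle at (284,210). The red tongue with its cross is at (361,198), with the deck to its right, and the tape roll is at (214,183) and the calculator at (207,241). I'll measure these now.

Run:
```python
from h import *
import pickle
a,b=pickle.load(open("im0.pkl","rb"))
np.set_printoptions(precision=3,suppress=True)
for n,u,v in [("handle",223,213),("tank",262,212),("saddle",284,210),("tongue",361,198),("table",320,230),("deckNW",369,178),("deckSW",369,222),("deckNE",438,178),("deckSE",435,226),("tape",214,175),("calc",207,241),("pad",310,155),("eraser",255,244)]:
    print(n,pt(a,u,v))
hsv=cv2.cvtColor(a["pixels"],cv2.COLOR_RGB2HSV)
def comp(m,z,n,x0,x1,y0,y1):
    k=np.zeros_like(m);k[y0:y1,x0:x1]=m[y0:y1,x0:x1]
    v,u=np.nonzero(k);P=pt(a,u,v,z);c=P.mean(0)
    r=cv2.minAreaRect((P[:,:2]*1000).astype(np.float32));print(n,len(u),c,r)
red=((hsv[...,0]<6)|(hsv[...,0]>174))&(hsv[...,1]>150)&(hsv[...,2]>90)
yel=(hsv[...,0]>18)&(hsv[...,0]<34)&(hsv[...,1]>150)
comp(red,.092,"pad",210,240,200,225);comp(red,.076,"tongue",345,375,180,215);comp(yel,.056,"tank",240,300,195,225)
```

```text
handle [[0.464 0.386 0.093]]
tank [[0.47  0.242 0.057]]
saddle [[0.476 0.156 0.059]]
tongue [[ 0.514 -0.142  0.075]]
table [[ 0.402  0.018 -0.003]]
deckNW [[ 0.595 -0.178  0.067]]
deckSW [[ 0.43 -0.18  0.  ]]
deckNE [[ 0.581 -0.44   0.102]]
deckSE [[ 0.407 -0.446  0.003]]
tape [[0.634 0.445 0.019]]
calc [[0.366 0.469 0.009]]
pad [[0.705 0.051 0.031]]
eraser [[0.351 0.278 0.001]]
pad 55 [0.463 0.386 0.092] ((462.5827941894531, 384.4389343261719), (27.27495002746582, 26.875612258911133), 1.2137821912765503)
tongue 156 [ 0.513 -0.142  0.076] ((513.5751342773438, -142.1783905029297), (50.154869079589844, 52.369747161865234), 83.4848861694336)
tank 227 [0.474 0.228 0.056] ((476.9332275390625, 209.5240478515625), (38.19347381591797, 137.97975158691406), 3.0571646690368652)
```

```bash
python3 -m pendant '[{"fingers":85,"offset":[30,-30,0],"turn":[0,0,-0.12]},{"fingers":85,"offset":[60,-60,0],"turn":[0,0,-0.24]},{"fingers":85,"offset":[90,-88,0],"turn":[0,0,-0.36]},{"fingers":85,"offset":[120,-115,0],"turn":[0,0,-0.48]},{"fingers":85,"offset":[150,-142,0],"turn":[0,0,-0.6]},{"fingers":85,"offset":[180,-170,0],"turn":[0,0,-0.72]},{"fingers":85,"offset":[210,-200,0],"turn":[0,0,-0.84]},{"fingers":85,"offset":[240,-230,0],"turn":[0,0,-0.96]},{"fingers":85,"offset":[270,-260,0],"turn":[0,0,-1.08]},{"fingers":85,"offset":[295,-285,0],"turn":[0,0,-1.2]}]'
python3 -m pendant '[{"fingers":85,"offset":[25,-15,0],"turn":[0,0,-0.065]},{"fingers":85,"offset":[33,-30,0],"turn":[0,0,-0.065]},{"fingers":85,"offset":[33,-30,0],"turn":[0,0,-0.065]},{"fingers":85,"offset":[33,-30,0],"turn":[0,0,-0.065]},{"fingers":85,"offset":[33,-30,0],"turn":[0,0,-0.065]},{"fingers":85,"offset":[33,-30,0],"turn":[0,0,-0.065]},{"fingers":85,"offset":[33,-30,0],"turn":[0,0,-0.065]},{"fingers":85,"offset":[33,-30,0],"turn":[0,0,-0.065]},{"fingers":85,"offset":[33,-30,0],"turn":[0,0,-0.065]},{"fingers":85,"offset":[33,-30,0],"turn":[0,0,-0.065]}]'
python3 - <<'E'
from h import *
import pickle
a=get_image("wrist");save(a,"w1.png");pickle.dump(a,open("w1.pkl","wb"))
E
```

```text
time_s: 0.93
tcp_pos: [0.44, 0.2696, 0.2311]
eef_rot: [2.094, 2.342, -0.0]
ft_force: [0.5, 1.0, 0.3]
opening: 0.0848
grip_force: 0.0
time_s: 1.77
tcp_pos: [0.4716, 0.2421, 0.2314]
eef_rot: [2.161, 2.28, 0.0]
ft_force: [-0.1, 0.5, 0.2]
opening: 0.085
grip_force: 0.0
```

View pics/w1.png

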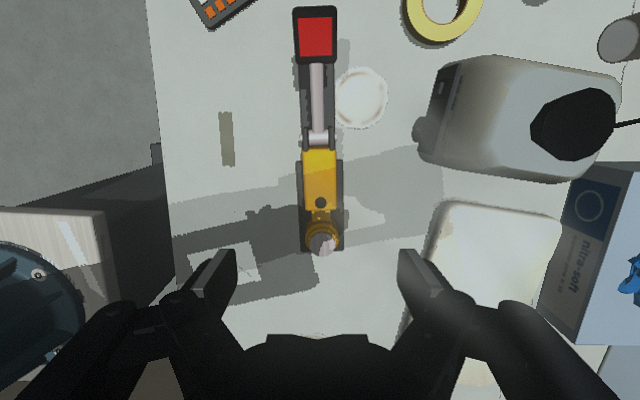

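The wrist picture shows the jack upright in the image: red pad at (315,37), tank at (320,178), saddle at (321,238). The fingers are to either side and below. Next I'll measure the jack's axis.

Run:
```python
from h import *
import pickle
a=pickle.load(open("w1.pkl","rb"))
np.set_printoptions(precision=4,suppress=True)
hsv=cv2.cvtColor(a["pixels"],cv2.COLOR_RGB2HSV)
V,U=np.mgrid[0:400,0:640]
P=pt(a,U.ravel(),V.ravel()).reshape(400,640,3)
box=(U>285)&(U<350)&(V<260)
yel=(hsv[...,0]>15)&(hsv[...,0]<36)&(hsv[...,1]>130)&box
red=((hsv[...,0]<6)|(hsv[...,0]>174))&(hsv[...,1]>130)&box
def rep(n,m):
    Q=P[m];r=cv2.minAreaRect((Q[:,:2]*1000).astype(np.float32));print(n,len(Q),Q.mean(0),Q[:,2].min(),Q[:,2].max(),r)
rep("red",red); rep("tank top",yel&(abs(P[...,2]-.056)<.004)&(V<212)); rep("saddle",box&(V>222)&(P[...,2]>.05)&(P[...,2]<.064))
j=box&(P[...,2]>.004)&(P[...,2]<.014);rep("base",j)
rep("all",box&(P[...,2]>.005)); print(pt(a,[200,320],[190,300]))
```

```text
red 1299 [0.4623 0.3832 0.0915] 0.08304919542020395 0.37372781423011386 ((464.8606872558594, 356.70184326171875), (30.868087768554688, 82.32772827148438), 5.245809078216553)
tank top 1900 [0.4749 0.2447 0.0557] 0.05207016468812492 0.059924860576133665 ((475.1777648925781, 242.08563232421875), (39.29507064819336, 75.33838653564453), 5.420801162719727)
saddle 523 [0.4823 0.1599 0.0558] 0.050840652405772735 0.05773299707307039 ((482.40924072265625, 159.22804260253906), (31.820430755615234, 33.70778274536133), 3.8744990825653076)
base 2765 [0.4724 0.2669 0.0086] 0.0045851905757205436 0.01320553914952971 ((474.3071594238281, 249.35073852539062), (64.14653778076172, 251.5633544921875), 5.093026638031006)
all 10169 [0.4708 0.2871 0.0535] 0.005081297765185733 0.37372781423011386 ((472.4631042480469, 265.8465576171875), (64.05812072753906, 284.94976806640625), 5.300533771514893)
[[ 0.3104  0.2066 -0.    ]
 [ 0.4885  0.0349 -0.0001]]
```

```bash
python3 -m pendant '[{"fingers":85,"offset":[4,-38,8],"turn":[0,0,0]},{"fingers":85,"offset":[8,-76,16],"turn":[0,0,0]},{"fingers":85,"offset":[12,-114,24],"turn":[0,0,0]},{"fingers":85,"offset":[16,-152,32],"turn":[0,0,0]},{"fingers":85,"offset":[20,-190,40],"turn":[0,0,0]},{"fingers":85,"offset":[24,-228,48],"turn":[0,0,0]},{"fingers":85,"offset":[28,-266,56],"turn":[0,0,0]},{"fingers":85,"offset":[34,-300,64],"turn":[0,0,0]},{"fingers":85,"offset":[38,-332,70],"turn":[0,0,0]},{"fingers":85,"offset":[38,-332,70],"turn":[0,0,0]}]'
python3 -m pendant '[{"fingers":85,"offset":[0,0,0],"turn":[0,0,0]},{"fingers":85,"offset":[0,0,0],"turn":[0,0,0]},{"fingers":85,"offset":[0,0,0],"turn":[0,0,0]},{"fingers":85,"offset":[0,0,0],"turn":[0,0,0]},{"fingers":85,"offset":[0,0,0],"turn":[0,0,0]},{"fingers":85,"offset":[0,0,0],"turn":[0,0,0]},{"fingers":85,"offset":[0,0,0],"turn":[0,0,0]},{"fingers":85,"offset":[0,0,0],"turn":[0,0,0]},{"fingers":85,"offset":[0,0,0],"turn":[0,0,0]},{"fingers":85,"offset":[0,0,0],"turn":[0,0,0]}]'
python3 - <<'E'
from h import *
import pickle
a=get_image("wrist");save(a,"w2.png");pickle.dump(a,open("w2.pkl","wb"))
E
```

```text
time_s: 2.65
tcp_pos: [0.5108, -0.0958, 0.3028]
eef_rot: [2.165, 2.271, -0.001]
ft_force: [-0.1, -0.1, -0.4]
opening: 0.0848
grip_force: 0.0
time_s: 3.48
tcp_pos: [0.5098, -0.0902, 0.3013]
eef_rot: [-2.162, -2.28, 0.0]
ft_force: [-1.4, -0.2, 0.1]
opening: 0.0848
grip_force: 0.0
```

View pics/w2.png

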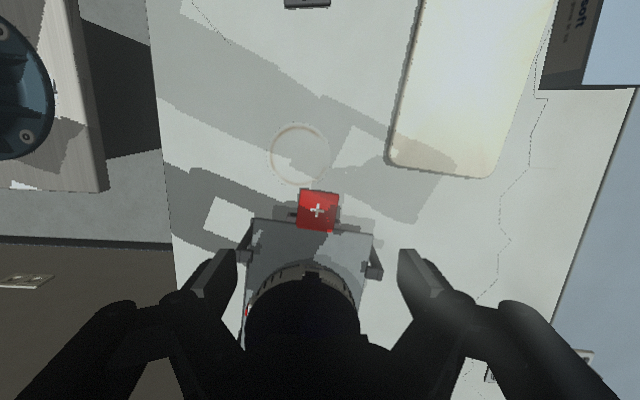

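The picture shows the red tongue at (318,208) with its white cross at (317,211). The deck's front edge runs from (252,219) to (372,237), and a flat ring mark lies on the worktop at (299,153).

Run:
```python
from h import *
import pickle
a=pickle.load(open("w2.pkl","rb"))
np.set_printoptions(precision=4,suppress=True)
hsv=cv2.cvtColor(a["pixels"],cv2.COLOR_RGB2HSV)
V,U=np.mgrid[0:400,0:640]
P=pt(a,U.ravel(),V.ravel()).reshape(400,640,3)
box=(U>285)&(U<350)&(V>180)&(V<245)
red=((hsv[...,0]<6)|(hsv[...,0]>174))&(hsv[...,1]>130)&box
Q=P[red];print("red",len(Q),Q.mean(0),Q[:,2].min(),Q[:,2].max())
top=red&(P[...,2]>.066)&(P[...,2]<.082);Q=P[top];print(cv2.minAreaRect((Q[:,:2]*1000).astype(np.float32)))
w=(hsv[...,1]<90)&(hsv[...,2]>150)&(U>305)&(U<330)&(V>198)&(V<224);print("cross",w.sum(),P[w].mean(0),U[w].mean(),V[w].mean())
# tongue side edges -> direction
L=[];R=[];rows=range(194,228)
for v in rows:
    u=np.nonzero(red[v])[0]; L.append(pt(a,u[0]-.5,v,.076)[0,:2]);R.append(pt(a,u[-1]+.5,v,.076)[0,:2])
for S in (L,R):
    vx,vy,x,y=cv2.fitLine(np.float32(S),cv2.DIST_HUBER,0,.001,.001).ravel();print("side",np.degrees(np.arctan2(vx,-vy)),np.degrees(np.arctan2(-vx,vy)),x,y)
# deck top surface and edge
d=(P[...,2]>.06)&(P[...,2]<.11)&(P[...,1]<-.15)&(P[...,1]>-.32)&(P[...,0]>.38)&(P[...,0]<.65)&~red
Q=P[d];print(len(Q),cv2.minAreaRect((Q[:,:2]*1000).astype(np.float32)))
E=[]
for u in range(255,372,3):
    if 290<u<348: continue
    c=P[215:260,u]; k=np.nonzero(c[:,2]>.06)[0]
    if len(k): E.append([*c[k[0]],u,215+k[0]])
E=np.array(E)
vx,vy,x,y=cv2.fitLine(np.float32(E[:,:2]),cv2.DIST_HUBER,0,.001,.001).ravel();print("front edge deg",np.degrees(np.arctan2(vy,vx)),x,y)
print(E[[0,5,-5,-1]])
print(pt(a,[390,500],[165,178]))
```

```text
red 1148 [ 0.5096 -0.1452  0.0748] 0.06865030231772723 0.443645432926838
((512.7044067382812, -146.74609375), (55.26533508300781, 53.79457473754883), 84.00249481201172)
cross 38 [ 0.511  -0.1423  0.0736] 315.36842105263156 208.0
side 174.24036 -5.759636 0.48637187 -0.14074245
side 160.18794 -19.812046 0.535032 -0.14151476
7392 ((506.0123291015625, -232.43569946289062), (206.84033203125, 162.01109313964844), 3.6490602493286133)
front edge deg -5.542544 0.48574018 -0.16843085
[[  0.425   -0.1631   0.0708 255.     218.    ]
 [  0.4468  -0.1647   0.0717 270.     220.    ]
 [  0.5058  -0.0168   0.4436 357.     219.    ]
 [  0.5914  -0.1786   0.0723 369.     234.    ]]
[[ 0.629  -0.0877 -0.0014]
 [ 0.8106 -0.0989  0.001 ]]
```

Run:
```python
from h import *
import pickle
a=pickle.load(open("w2.pkl","rb"))
np.set_printoptions(precision=4,suppress=True)
g=a["pixels"][:,:,1].astype(int)
sub=g[200:224,306:330]; v,u=np.nonzero(sub>110); print(len(u)); print('\n'.join(''.join('#' if x>110 else '.' for x in r) for r in sub))
w=(sub-60).clip(0); 
print(pt(a,306+u.mean(),200+v.mean(),.0745),306+u.mean(),200+v.mean())
save(a,"c2.png",(280,180,360,250),6)
```

```text
72
........................
........................
........................
...........##...........
...........###..........
..........####..........
..........####..........
..........####..........
....#########...........
....#########...........
....##############......
.........#########......
..........##....##......
..........##............
..........##............
.........###............
.........###............
........................
........................
........................
........................
........................
........................
........................
[[ 0.5128 -0.144   0.0745]] 316.56944444444446 209.40277777777777
```

View pics/c2.png

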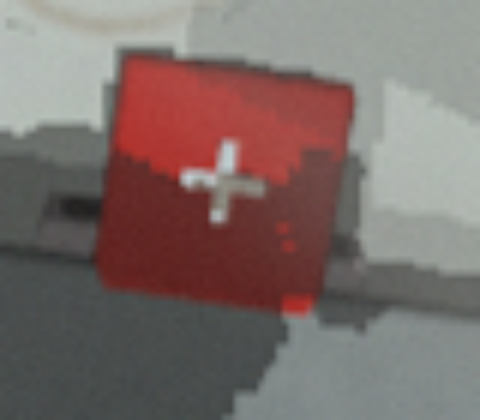

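```bash
python3 -m pendant '[{"fingers":85,"offset":[-4,36,-18],"turn":[0,0,0.004]},{"fingers":85,"offset":[-8,72,-36],"turn":[0,0,0.008]},{"fingers":85,"offset":[-12,108,-54],"turn":[0,0,0.013]},{"fingers":85,"offset":[-16,144,-72],"turn":[0,0,0.018]},{"fingers":85,"offset":[-20,180,-90],"turn":[0,0,0.023]},{"fingers":85,"offset":[-24,216,-108],"turn":[0,0,0.028]},{"fingers":85,"offset":[-28,252,-120],"turn":[0,0,0.033]},{"fingers":85,"offset":[-32,288,-135],"turn":[0,0,0.039]},{"fingers":85,"offset":[-35,320,-150],"turn":[0,0,0.039]},{"fingers":85,"offset":[-35,333,-160],"turn":[0,0,0.039]}]'
python3 -m pendant '[{"fingers":85,"offset":[0,0,0],"turn":[0,0,0]},{"fingers":85,"offset":[0,0,0],"turn":[0,0,0]},{"fingers":85,"offset":[0,0,-25],"turn":[0,0,0]},{"fingers":85,"offset":[0,0,-50],"turn":[0,0,0]},{"fingers":85,"offset":[0,0,-75],"turn":[0,0,0]},{"fingers":85,"offset":[0,0,-100],"turn":[0,0,0]},{"fingers":85,"offset":[0,0,-115],"turn":[0,0,0]},{"fingers":85,"offset":[0,0,-122],"turn":[0,0,0]},{"fingers":85,"offset":[0,0,-123],"turn":[0,0,0]},{"fingers":85,"offset":[0,0,-123],"turn":[0,0,0]}]'
```

```text
time_s: 4.37
tcp_pos: [0.4732, 0.2461, 0.1399]
eef_rot: [-2.113, -2.323, 0.001]
ft_force: [-0.2, -1.1, 0.2]
opening: 0.0854
grip_force: 0.0
time_s: 5.2
tcp_pos: [0.4758, 0.2421, 0.0191]
eef_rot: [2.118, 2.32, 0.001]
ft_force: [0.3, -0.6, 0.1]
opening: 0.0849
grip_force: 0.0
```

```bash
python3 -m pendant '[{"fingers":60,"offset":[0,0,0],"turn":[0,0,0]},{"fingers":30,"offset":[0,0,0],"turn":[0,0,0]},{"fingers":20,"offset":[0,0,0],"turn":[0,0,0]},{"fingers":20,"offset":[0,0,0],"turn":[0,0,0]},{"fingers":20,"offset":[0,0,0],"turn":[0,0,0]},{"fingers":20,"offset":[0,0,0],"turn":[0,0,0]},{"fingers":20,"offset":[0,0,0],"turn":[0,0,0]},{"fingers":20,"offset":[0,0,0],"turn":[0,0,0]},{"fingers":20,"offset":[0,0,0],"turn":[0,0,0]},{"fingers":20,"offset":[0,0,0],"turn":[0,0,0]}]'
```

```text
time_s: 6.03
tcp_pos: [0.4753, 0.243, 0.0194]
eef_rot: [2.116, 2.321, 0.001]
ft_force: [-1.4, -0.5, 6.6]
opening: 0.0395
grip_force: 62.7
```

```bash
python3 -m pendant '[{"fingers":20,"offset":[0,0,20],"turn":[0,0,0]},{"fingers":20,"offset":[0,0,40],"turn":[0,0,0]},{"fingers":20,"offset":[8,-32,40],"turn":[0,0,-0.03]},{"fingers":20,"offset":[16,-65,40],"turn":[0,0,-0.06]},{"fingers":20,"offset":[24,-98,40],"turn":[0,0,-0.09]},{"fingers":20,"offset":[32,-132,40],"turn":[0,0,-0.12]},{"fingers":20,"offset":[40,-165,40],"turn":[0,0,-0.15]},{"fingers":20,"offset":[46,-195,40],"turn":[0,0,-0.17]},{"fingers":20,"offset":[51,-218,40],"turn":[0,0,-0.19]},{"fingers":20,"offset":[53,-227,40],"turn":[0,0,-0.19]}]'
python3 -m pendant '[{"fingers":20,"offset":[0,0,0],"turn":[0,0,0]},{"fingers":20,"offset":[0,0,0],"turn":[0,0,0]},{"fingers":20,"offset":[0,0,-10],"turn":[0,0,0]},{"fingers":20,"offset":[0,0,-20],"turn":[0,0,0]},{"fingers":20,"offset":[0,0,-28],"turn":[0,0,0]},{"fingers":20,"offset":[0,0,-34],"turn":[0,0,0]},{"fingers":20,"offset":[0,0,-37],"turn":[0,0,0]},{"fingers":20,"offset":[0,0,-38],"turn":[0,0,0]},{"fingers":20,"offset":[0,0,-38],"turn":[0,0,0]},{"fingers":20,"offset":[0,0,-38],"turn":[0,0,0]}]'
python3 - <<'E'
from h import *
import pickle
a=get_image("top");save(a,"t3.png",(220,150,460,260),3);pickle.dump(a,open("t3.pkl","wb"))
s=sense();print(s["tcp_pos"],s["ft_force"],s["torque"])
E
```

```text
time_s: 6.87
tcp_pos: [0.5274, 0.0126, 0.0573]
eef_rot: [-2.331, -2.106, 0.003]
ft_force: [-0.0, 0.1, -8.6]
opening: 0.0393
grip_force: 64.6
time_s: 7.7
tcp_pos: [0.5281, 0.0157, 0.0204]
eef_rot: [2.327, 2.11, 0.001]
ft_force: [0.6, 0.6, -8.7]
opening: 0.0395
grip_force: 64.6
[0.52821042 0.01566527 0.02058472] [ 0.26347791 -0.68988644 -8.6688272 ] [ 0.04135862 -0.00443405  0.02634415]
```

View pics/t3.png

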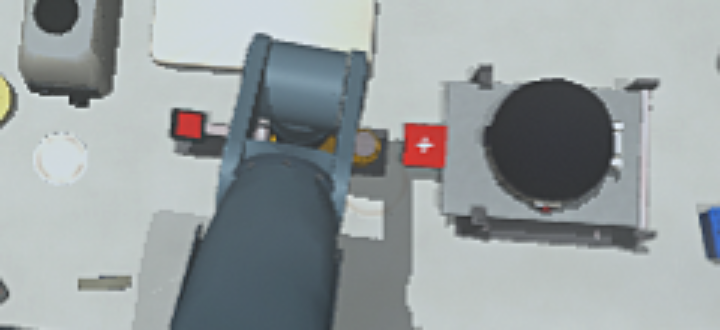

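The picture shows the jack held in line before the tongue: saddle at crop (366,147), red patch at (188,125), cross at (425,145). I'll check this in world coordinates while lowering the last millimetres.

```bash
python3 - <<'E'
from h import *
import pickle
np.set_printoptions(precision=4,suppress=True)
a=pickle.load(open("t3.pkl","rb"))
f=lambda x,y,z:pt(a,220+(x+.5)/3-.5,150+(y+.5)/3-.5,z)[0]
s,h,c=f(367,148,.057),f(188,125,.092),f(425,145,.0745)
print(s,h,c); d=s-h;print("jack dir deg",np.degrees(np.arctan2(d[0],-d[1])))
d=np.array([-.0976,-.9952]);print("long,lat saddle->cross",(c-s)[:2]@d,(c-s)[:2]@[.9952,-.0976])
E
python3 -m pendant '[{"fingers":20,"offset":[0,0,-0.5],"turn":[0,0,0]},{"fingers":20,"offset":[0,0,-1],"turn":[0,0,0]},{"fingers":20,"offset":[0,0,-1.5],"turn":[0,0,0]},{"fingers":20,"offset":[0,0,-2],"turn":[0,0,0]},{"fingers":20,"offset":[0,0,-2],"turn":[0,0,0]},{"fingers":20,"offset":[0,0,-2],"turn":[0,0,0]},{"fingers":20,"offset":[0,0,-2],"turn":[0,0,0]},{"fingers":20,"offset":[0,0,-2],"turn":[0,0,0]},{"fingers":20,"offset":[0,0,-2],"turn":[0,0,0]},{"fingers":20,"offset":[0,0,-2],"turn":[0,0,0]}]'
```

```text
[ 0.515 -0.07   0.057] [0.5431 0.1597 0.092 ] [ 0.514  -0.1434  0.0745]
jack dir deg -6.971635087463745
long,lat saddle->cross 0.07314502811987264 0.0061117967863072295
time_s: 8.58
tcp_pos: [0.5281, 0.0156, 0.0193]
eef_rot: [2.327, 2.11, 0.0]
ft_force: [-5.1, 0.8, 6.6]
opening: 0.0392
grip_force: 66.4
```

Run:
```python
from h import *
np.set_printoptions(precision=4,suppress=True)
a=get_image("top")
V,U=np.mgrid[150:260,220:460];P=pt(a,U.ravel(),V.ravel())
for n,lo,hi,y0,y1 in [("saddle",.052,.062,-.10,-.055),("base nose",.005,.015,-.12,-.055),("tongue",.068,.082,-.172,-.11)]:
    m=(P[:,2]>lo)&(P[:,2]<hi)&(P[:,1]>y0)&(P[:,1]<y1)&(abs(P[:,0]-.515)<.05);Q=P[m]
    print(n,m.sum(),Q[:,:2].min(0),Q[:,:2].max(0),np.median(Q,0))
save(a,"t4.png",(310,180,390,220),9)
```

```text
saddle 39 [ 0.5067 -0.0823] [ 0.5357 -0.0579] [ 0.5223 -0.0668  0.0577]
base nose 85 [ 0.467  -0.1157] [ 0.5529 -0.0561] [ 0.4995 -0.0906  0.0087]
tongue 199 [ 0.4659 -0.1716] [ 0.5426 -0.1184] [ 0.5106 -0.1462  0.0741]
```

View pics/t4.png

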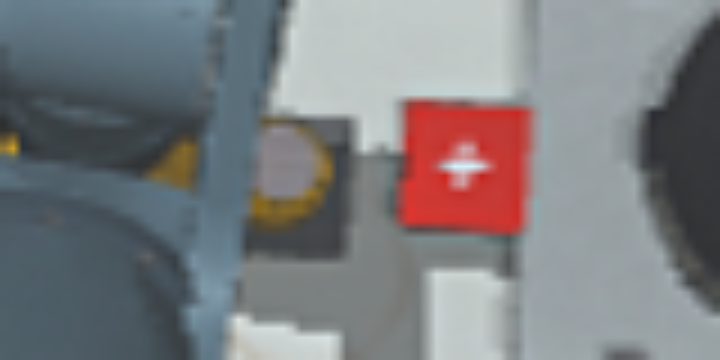

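The closer view puts the saddle disc at crop (283,160) and the cross at (464,166). That matches the model position, so lateral error is about 1 mm. Now I'll slide the jack in.

```bash
python3 -m pendant '[{"fingers":20,"offset":[0,0,0.5],"turn":[0,0,0]},{"fingers":20,"offset":[-1,-10,0.5],"turn":[0,0,0]},{"fingers":20,"offset":[-2,-20,0.5],"turn":[0,0,0]},{"fingers":20,"offset":[-3,-30,0.5],"turn":[0,0,0]},{"fingers":20,"offset":[-4,-40,0.5],"turn":[0,0,0]},{"fingers":20,"offset":[-4.9,-50,0.5],"turn":[0,0,0]},{"fingers":20,"offset":[-5.7,-58,0.5],"turn":[0,0,0]},{"fingers":20,"offset":[-6.3,-64,0.5],"turn":[0,0,0]},{"fingers":20,"offset":[-6.3,-64,0.5],"turn":[0,0,0]},{"fingers":20,"offset":[-6.3,-64,0.5],"turn":[0,0,0]}]'
python3 -m pendant '[{"fingers":20,"offset":[-0.1,-1,0],"turn":[0,0,0]},{"fingers":20,"offset":[-0.2,-2,0],"turn":[0,0,0]},{"fingers":20,"offset":[-0.3,-3,0],"turn":[0,0,0]},{"fingers":20,"offset":[-0.4,-4,0],"turn":[0,0,0]},{"fingers":20,"offset":[-0.5,-5,0],"turn":[0,0,0]},{"fingers":20,"offset":[-0.6,-6,0],"turn":[0,0,0]},{"fingers":20,"offset":[-0.6,-6,0],"turn":[0,0,0]},{"fingers":20,"offset":[-0.6,-6,0],"turn":[0,0,0]},{"fingers":20,"offset":[-0.6,-6,0],"turn":[0,0,0]},{"fingers":20,"offset":[-0.6,-6,0],"turn":[0,0,0]}]'
```

```text
time_s: 9.47
tcp_pos: [0.5222, -0.0499, 0.0194]
eef_rot: [2.327, 2.107, -0.001]
ft_force: [-1.0, -4.8, 2.4]
opening: 0.0392
grip_force: 65.9
time_s: 10.3
tcp_pos: [0.5216, -0.0528, 0.0194]
eef_rot: [-2.327, -2.11, -0.003]
ft_force: [0.8, 6.7, 6.0]
opening: 0.0393
grip_force: 66.4
```

```bash
python3 -m pendant '[{"fingers":20,"offset":[0,-0.5,0],"turn":[0,0,0]},{"fingers":20,"offset":[-0.1,-1,0],"turn":[0,0,0]},{"fingers":20,"offset":[-0.1,-1.5,0],"turn":[0,0,0]},{"fingers":20,"offset":[-0.2,-2,0],"turn":[0,0,0]},{"fingers":20,"offset":[-0.2,-2.5,0],"turn":[0,0,0]},{"fingers":20,"offset":[-0.3,-3,0],"turn":[0,0,0]},{"fingers":20,"offset":[-0.3,-3,0],"turn":[0,0,0]},{"fingers":20,"offset":[-0.3,-3,0],"turn":[0,0,0]},{"fingers":20,"offset":[-0.3,-3,0],"turn":[0,0,0]},{"fingers":20,"offset":[-0.3,-3,0],"turn":[0,0,0]}]'
```

```text
time_s: 11.13
tcp_pos: [0.5212, -0.0556, 0.0194]
eef_rot: [-2.326, -2.11, -0.003]
ft_force: [0.4, 7.1, 6.6]
opening: 0.0395
grip_force: 66.6
```

```bash
python3 -m pendant '[{"fingers":20,"offset":[0,-0.5,0],"turn":[0,0,0]},{"fingers":20,"offset":[-0.1,-1,0],"turn":[0,0,0]},{"fingers":20,"offset":[-0.1,-1.5,0],"turn":[0,0,0]},{"fingers":20,"offset":[-0.2,-2,0],"turn":[0,0,0]},{"fingers":20,"offset":[-0.2,-2.5,0],"turn":[0,0,0]},{"fingers":20,"offset":[-0.3,-3,0],"turn":[0,0,0]},{"fingers":20,"offset":[-0.3,-3.5,0],"turn":[0,0,0]},{"fingers":20,"offset":[-0.4,-4,0],"turn":[0,0,0]},{"fingers":20,"offset":[-0.4,-4,0],"turn":[0,0,0]},{"fingers":20,"offset":[-0.4,-4,0],"turn":[0,0,0]}]'
```

```text
time_s: 11.97
tcp_pos: [0.5208, -0.0596, 0.0193]
eef_rot: [-2.326, -2.11, -0.003]
ft_force: [0.7, 7.2, 7.3]
opening: 0.0397
grip_force: 66.6
```

```bash
python3 -m pendant '[{"fingers":20,"offset":[0,-0.4,0],"turn":[0,0,0]},{"fingers":20,"offset":[-0.1,-0.8,0],"turn":[0,0,0]},{"fingers":20,"offset":[-0.1,-1.2,0],"turn":[0,0,0]},{"fingers":20,"offset":[-0.2,-1.6,0],"turn":[0,0,0]},{"fingers":20,"offset":[-0.2,-2,0],"turn":[0,0,0]},{"fingers":20,"offset":[-0.2,-2.4,0],"turn":[0,0,0]},{"fingers":20,"offset":[-0.3,-2.7,0],"turn":[0,0,0]},{"fingers":20,"offset":[-0.3,-3,0],"turn":[0,0,0]},{"fingers":20,"offset":[-0.3,-3,0],"turn":[0,0,0]},{"fingers":20,"offset":[-0.3,-3,0],"turn":[0,0,0]}]'
```

```text
time_s: 12.8
tcp_pos: [0.5206, -0.0611, 0.0193]
eef_rot: [-2.325, -2.109, -0.006]
ft_force: [1.7, 15.2, 8.0]
opening: 0.0394
grip_force: 66.7
```

```bash
python3 -m pendant '[{"fingers":20,"offset":[0,-0.4,0],"turn":[0,0,0]},{"fingers":20,"offset":[-0.1,-0.8,0],"turn":[0,0,0]},{"fingers":20,"offset":[-0.1,-1.2,0],"turn":[0,0,0]},{"fingers":20,"offset":[-0.2,-1.6,0],"turn":[0,0,0]},{"fingers":20,"offset":[-0.2,-2,0],"turn":[0,0,0]},{"fingers":20,"offset":[-0.2,-2,0],"turn":[0,0,0]},{"fingers":20,"offset":[-0.2,-2,0],"turn":[0,0,0]},{"fingers":20,"offset":[-0.2,-2,0],"turn":[0,0,0]},{"fingers":20,"offset":[-0.2,-2,0],"turn":[0,0,0]},{"fingers":20,"offset":[-0.2,-2,0],"turn":[0,0,0]}]'
```

```text
time_s: 13.63
tcp_pos: [0.5206, -0.0612, 0.0194]
eef_rot: [-2.324, -2.109, -0.009]
ft_force: [4.6, 25.5, 9.3]
opening: 0.0393
grip_force: 66.8
```

```bash
python3 -m pendant '[{"fingers":20,"offset":[0.2,2,0.3],"turn":[0,0,0]},{"fingers":20,"offset":[0.4,4,0.6],"turn":[0,0,0]},{"fingers":20,"offset":[0.4,4,0.6],"turn":[0,0,0]},{"fingers":20,"offset":[0.4,4,0.6],"turn":[0,0,0]},{"fingers":50,"offset":[0.4,4,0.6],"turn":[0,0,0]},{"fingers":70,"offset":[0.4,4,0.6],"turn":[0,0,0]},{"fingers":80,"offset":[0.4,4,0.6],"turn":[0,0,0]},{"fingers":80,"offset":[0.4,4,0.6],"turn":[0,0,0]},{"fingers":80,"offset":[0.4,4,0.6],"turn":[0,0,0]},{"fingers":80,"offset":[0.4,4,0.6],"turn":[0,0,0]}]'
python3 -m pendant '[{"fingers":80,"offset":[0,0,10],"turn":[0,0,0]},{"fingers":80,"offset":[0,0,30],"turn":[0,0,0]},{"fingers":80,"offset":[0,0,60],"turn":[0,0,0]},{"fingers":80,"offset":[0,0,95],"turn":[0,0,0]},{"fingers":80,"offset":[0,0,130],"turn":[0,0,0]},{"fingers":80,"offset":[0,0,165],"turn":[0,0,0]},{"fingers":80,"offset":[0,0,185],"turn":[0,0,0]},{"fingers":80,"offset":[0,0,190],"turn":[0,0,0]},{"fingers":80,"offset":[0,0,190],"turn":[0,0,0]},{"fingers":80,"offset":[0,0,190],"turn":[0,0,0]}]'
python3 - <<'E'
from h import *
import pickle
a=get_image("wrist");save(a,"w5.png");pickle.dump(a,open("w5.pkl","wb"))
E
```

```text
time_s: 14.47
tcp_pos: [0.52, -0.0625, 0.0193]
eef_rot: [-2.328, -2.11, 0.0]
ft_force: [0.4, 0.3, -0.3]
opening: 0.0798
grip_force: 0.0
time_s: 15.3
tcp_pos: [0.5196, -0.0621, 0.209]
eef_rot: [-2.327, -2.11, 0.0]
ft_force: [0.5, -0.9, 0.1]
opening: 0.0799
grip_force: 0.0
```

View pics/w5.png

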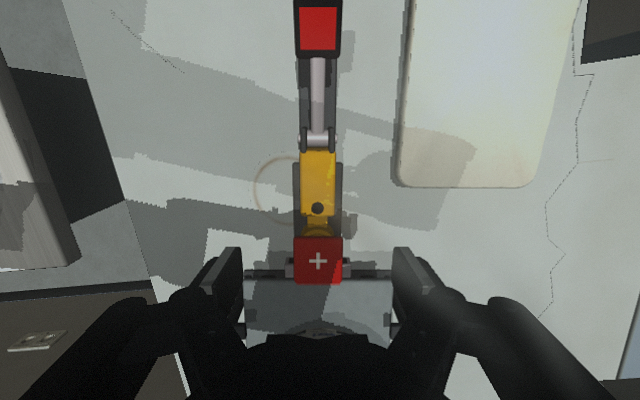

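The jack stands in line under the tongue: cross at (318,261), tank at (318,183), red patch at (318,28). I'll quantify that and find the pad position.

Run:
```python
from h import *
import pickle
a=pickle.load(open("w5.pkl","rb"))
np.set_printoptions(precision=4,suppress=True)
hsv=cv2.cvtColor(a["pixels"],cv2.COLOR_RGB2HSV)
V,U=np.mgrid[0:400,0:640]
P=pt(a,U.ravel(),V.ravel()).reshape(400,640,3);Z=P[...,2]
col=(U>285)&(U<350)
yel=(hsv[...,0]>15)&(hsv[...,0]<36)&(hsv[...,1]>130)&col&(abs(Z-.056)<.004)&(V<218)
red=((hsv[...,0]<6)|(hsv[...,0]>174))&(hsv[...,1]>130)&col
def rep(n,m):
    Q=P[m];r=cv2.minAreaRect((Q[:,:2]*1000).astype(np.float32));print(n,len(Q),Q.mean(0),r)
rep("tank",yel);rep("patch",red&(V<60)&(Z>.07)&(Z<.11));rep("tongue",red&(V>230)&(Z>.066)&(Z<.082))
g=a["pixels"][...,1];m=(g>110)&(U>303)&(U<333)&(V>247)&(V<276);print("cross",pt(a,U[m].mean(),V[m].mean(),.0745),U[m].mean(),V[m].mean())
```

```text
tank 2175 [ 0.5208 -0.0591  0.0557] ((520.6572265625, -61.881317138671875), (74.80589294433594, 38.84574508666992), 83.73436737060547)
patch 1583 [0.5344 0.0795 0.0903] ((534.2604370117188, 79.02688598632812), (28.57668113708496, 30.730852127075195), 83.54449462890625)
tongue 2106 [ 0.5128 -0.1448  0.0733] ((513.292724609375, -146.73793029785156), (56.36981201171875, 54.743045806884766), 83.55238342285156)
cross [[ 0.5127 -0.1443  0.0745]] 317.375 260.390625
```

```bash
python3 -m pendant '[{"fingers":40,"offset":[3,30,0],"turn":[0,0,0]},{"fingers":0,"offset":[6,60,0],"turn":[0,0,0]},{"fingers":0,"offset":[9,90,0],"turn":[0,0,0]},{"fingers":0,"offset":[12,120,-10],"turn":[0,0,0]},{"fingers":0,"offset":[15,141,-30],"turn":[0,0,0]},{"fingers":0,"offset":[15,141,-60],"turn":[0,0,0]},{"fingers":0,"offset":[15,141,-84],"turn":[0,0,0]},{"fingers":0,"offset":[15,141,-94],"turn":[0,0,0]},{"fingers":0,"offset":[15,141,-99],"turn":[0,0,0]},{"fingers":0,"offset":[15,141,-99],"turn":[0,0,0]}]'
```

```text
time_s: 16.18
tcp_pos: [0.5339, 0.0786, 0.1087]
eef_rot: [-2.326, -2.108, 0.004]
ft_force: [0.6, 0.6, 0.6]
opening: 0.0001
grip_force: 0.0
```

```bash
python3 -m pendant '[{"fingers":0,"offset":[0,0,-4],"turn":[0,0,0]},{"fingers":0,"offset":[0,0,-8],"turn":[0,0,0]},{"fingers":0,"offset":[0,0,-12],"turn":[0,0,0]},{"fingers":0,"offset":[0,0.4,-15],"turn":[0,0,0]},{"fingers":0,"offset":[0.1,1.2,-18],"turn":[0,0,0]},{"fingers":0,"offset":[0.2,2.2,-21],"turn":[0,0,0]},{"fingers":0,"offset":[0.3,3.2,-24],"turn":[0,0,0]},{"fingers":0,"offset":[0.4,4.2,-27],"turn":[0,0,0]},{"fingers":0,"offset":[0.5,4.8,-29],"turn":[0,0,0]},{"fingers":0,"offset":[0.5,4.8,-29],"turn":[0,0,0]}]'
```

```text
time_s: 17.02
tcp_pos: [0.536, 0.0837, 0.0816]
eef_rot: [2.327, 2.11, 0.001]
ft_force: [-1.2, -0.5, 6.3]
opening: -0.0003
grip_force: 3.1
```

```bash
python3 -m pendant '[{"fingers":0,"offset":[0.1,0.4,-2],"turn":[0,0,0]},{"fingers":0,"offset":[0.1,0.8,-4],"turn":[0,0,0]},{"fingers":0,"offset":[0.1,1.2,-6],"turn":[0,0,0]},{"fingers":0,"offset":[0.2,1.6,-8],"turn":[0,0,0]},{"fingers":0,"offset":[0.2,2,-10],"turn":[0,0,0]},{"fingers":0,"offset":[0.2,2.4,-12],"turn":[0,0,0]},{"fingers":0,"offset":[0.3,2.8,-14],"turn":[0,0,0]},{"fingers":0,"offset":[0.3,3.2,-16],"turn":[0,0,0]},{"fingers":0,"offset":[0.3,3.4,-18],"turn":[0,0,0]},{"fingers":0,"offset":[0.3,3.4,-18],"turn":[0,0,0]}]'
python3 - <<'E'
from h import *
np.set_printoptions(precision=4,suppress=True)
a=get_image("top");hsv=cv2.cvtColor(a["pixels"],cv2.COLOR_RGB2HSV)
m=((hsv[...,0]<6)|(hsv[...,0]>174))&(hsv[...,1]>150);v,u=np.nonzero(m[180:215,350:372]);print(np.median(pt(a,u+350,v+180),0))
E
```

```text
time_s: 17.85
tcp_pos: [0.5364, 0.0876, 0.0638]
eef_rot: [2.327, 2.11, 0.002]
ft_force: [-1.8, 1.7, 6.7]
opening: -0.0002
grip_force: 3.4
[ 0.5115 -0.1431  0.0902]
```

```bash
python3 -m pendant '[{"fingers":0,"offset":[0,0.2,-1],"turn":[0,0,0]},{"fingers":0,"offset":[0,0.4,-2],"turn":[0,0,0]},{"fingers":0,"offset":[0,0.6,-3],"turn":[0,0,0]},{"fingers":0,"offset":[0.1,0.8,-4],"turn":[0,0,0]},{"fingers":0,"offset":[0.1,1,-5],"turn":[0,0,0]},{"fingers":0,"offset":[0.1,1,-6],"turn":[0,0,0]},{"fingers":0,"offset":[0.1,1,-7],"turn":[0,0,0]},{"fingers":0,"offset":[0.1,1,-8],"turn":[0,0,0]},{"fingers":0,"offset":[0.1,1,-8],"turn":[0,0,0]},{"fingers":0,"offset":[0.1,1,-8],"turn":[0,0,0]}]'
```

```text
time_s: 18.73
tcp_pos: [0.5364, 0.0883, 0.0561]
eef_rot: [2.327, 2.11, 0.001]
ft_force: [-1.8, 1.0, 8.0]
opening: -0.0
grip_force: 3.7
```

```bash
python3 -m pendant '[{"fingers":0,"offset":[0,0,-0.6],"turn":[0,0,0]},{"fingers":0,"offset":[0,0,-1.2],"turn":[0,0,0]},{"fingers":0,"offset":[0,0,-1.8],"turn":[0,0,0]},{"fingers":0,"offset":[0,0,-2.4],"turn":[0,0,0]},{"fingers":0,"offset":[0,0,-3],"turn":[0,0,0]},{"fingers":0,"offset":[0,0,-3.5],"turn":[0,0,0]},{"fingers":0,"offset":[0,0,-4],"turn":[0,0,0]},{"fingers":0,"offset":[0,0,-4],"turn":[0,0,0]},{"fingers":0,"offset":[0,0,-4],"turn":[0,0,0]},{"fingers":0,"offset":[0,0,-4],"turn":[0,0,0]}]'
python3 - <<'E'
from h import *
np.set_printoptions(precision=4,suppress=True)
a=get_image("top");hsv=cv2.cvtColor(a["pixels"],cv2.COLOR_RGB2HSV)
m=((hsv[...,0]<6)|(hsv[...,0]>174))&(hsv[...,1]>150);v,u=np.nonzero(m[180:215,350:372]);print(np.median(pt(a,u+350,v+180),0))
E
```

```text
time_s: 19.57
tcp_pos: [0.5367, 0.0884, 0.0545]
eef_rot: [2.327, 2.11, 0.001]
ft_force: [-11.2, 2.1, 29.5]
opening: -0.0
grip_force: 14.2
[ 0.5124 -0.1422  0.0962]
```

```bash
python3 -m pendant '[{"fingers":0,"offset":[-0.5,0,0],"turn":[0,0,0]},{"fingers":0,"offset":[-1,0,0],"turn":[0,0,0]},{"fingers":0,"offset":[-1.5,0,0],"turn":[0,0,0]},{"fingers":0,"offset":[-1.5,0,0],"turn":[0,0,0]},{"fingers":0,"offset":[-1.5,0,0],"turn":[0,0,0]},{"fingers":0,"offset":[-1.5,0,0],"turn":[0,0,0]},{"fingers":0,"offset":[-1.5,0,0],"turn":[0,0,0]},{"fingers":0,"offset":[-1.5,0,0],"turn":[0,0,0]},{"fingers":0,"offset":[-1.5,0,0],"turn":[0,0,0]},{"fingers":0,"offset":[-1.5,0,0],"turn":[0,0,0]}]'
python3 - <<'E'
from h import *
a=get_image("top");save(a,"t6.png",(190,150,460,260),2.9);s=sense();print(s["tcp_pos"],s["ft_force"])
E
```

```text
time_s: 20.45
tcp_pos: [0.5365, 0.0884, 0.0546]
eef_rot: [2.325, 2.109, 0.005]
ft_force: [-7.0, 1.7, 24.8]
opening: 0.0002
grip_force: 12.0
[0.53656069 0.08839887 0.05462575] [-6.56934313  1.45923501 24.71798056]
```

View pics/t6.png

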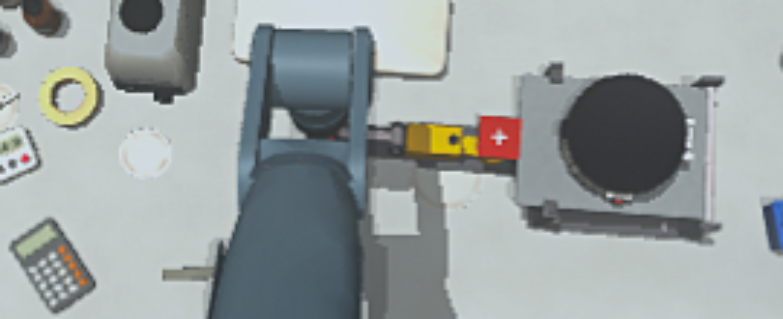

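The deck is level and the jack stands in line under the tongue (cross at (499,138)). The bystanders are where they were. The handle is held down at a steady 25 N against the stop, so I'm handing in.

```bash
python3 -c "
from rig import hand_in
print(hand_in())"
```

```text
the job is handed in; nothing more can be done
None
```

The job is handed in at about 20.5 s: the jack's nose is against the stop bar with its saddle about 2 mm from the lift point, the deck is up against its upper stop, and the arm is still holding the handle down at about 25 N.

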